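Close up a pinwheel layer of slide boxes on a carrier tray

TASK

The carrier tray is half loaded: slide the two loose slide-storage boxes from the bench up the lowered tailgate so that all four boxes lie flat on the tray in a pinwheel - the end of each against the side of the next, round a small square well - pushed fully home to the left. Then swing the tailgate fully up with its lever to lock the layer in. The boxes are too wide for a gripper, so push them; do not tip or crush them, and leave the other things on the bench where they are.

Things in the scene. Friction and masses are not known exactly. Their poses are not given: they have to be found in the camera images.
- carrier: fixed carrier tray. Origin on the bench under the centre of its 239 mm square loading space; x, y along its sides (zero yaw: x away from robot, y to its left), z up. Plywood floor 6 mm above bench. Aluminium walls 8 mm thick, tops at z 36 mm, inner faces at x = -119.5, x = +119.5, y = +119.5 mm; bar handles outside the x walls reach x = -152 and +152 mm. The side y = -119.5 is open: tailgate
- mouth (a point): middle of the carrier's open side (y = -119.5 mm), on the edge of the floor, 6 mm above the bench. From the ends of the two x walls lead-in wings (tops 36 mm above the bench) flare outwards by 12 mm over 42 mm, beside the lowered tailgate
- tailgate (a joint): tailgate: 47 mm high, 3 mm plate across the open side, hinged on the floor's edge. 0 = down: a ramp from the bench (foot at y = -160 mm of the carrier) up to the floor, over which boxes slide in. 1.72 rad = upright, the fourth wall, inner face at y = -119.5 mm. Stiff hinge (0.16 N m, some 3 N at the knob), stays where left
- tailgate_knob (a point): centre of the black 20 mm ball knob on the tailgate's 65 mm lever, which swings in the plane x = -150 mm of the carrier, outside the near wall. Tailgate down: lever up, leaning 24 degrees to -y, knob 66 mm above the bench. Push it over towards +y and then press it down to raise the tailgate; tailgate upright: lever to +y and 15 degrees up, knob 23 mm above the bench
- tailgate_hinge (a point): point on the tailgate's hinge axis at the lever, 6 mm above the bench
- box_near: closed plastic slide-storage box, 140 x 95 x 40 mm, vertical corners rounded 6 mm, 0.2 to 0.42 kg; origin at the centre of its underside, x along its 140 mm, z up. In the carrier's near left quarter (-x, +y), long side along its y, but 2 to 12 mm short of the y = +119.5 wall
- box_far: closed plastic slide-storage box, 140 x 95 x 40 mm, vertical corners rounded 6 mm, 0.2 to 0.42 kg; origin at the centre of its underside, x along its 140 mm, z up. In the carrier's far left quarter (+x, +y), long side along its x, but 2 to 12 mm short of the y = +119.5 wall
- box_cross: closed plastic slide-storage box, 140 x 95 x 40 mm, vertical corners rounded 6 mm, 0.2 to 0.42 kg; origin at the centre of its underside, x along its 140 mm, z up. Loose on the bench just outside the tailgate, long side roughly along the carrier's x
- box_long: closed plastic slide-storage box, 140 x 95 x 40 mm, vertical corners rounded 6 mm, 0.2 to 0.42 kg; origin at the centre of its underside, x along its 140 mm, z up. Loose on the bench further out, long side roughly along the carrier's y
- home_near (a point): floor point of the carrier over which box_near's origin belongs (long side along y)
- home_far (a point): floor point over which box_far's origin belongs (long side along x)
- home_cross (a point): floor point at the near right, by the tailgate: one loose box belongs here, long side along the carrier's x, its side against the end of box_near
- home_long (a point): floor point at the far right: the other loose box belongs here, long side along the carrier's y, one end against the side of box_far, the other by the tailgate. The finished layer has about 4 mm of play in all, both across and along
- levelling_press: fixed hand press at the back of the bench, to the robot's right of centre, base 120 mm wide and 180 mm deep, 0.2 m tall, its lever leaning out to 0.12 m in front of the origin, its knob 0.28 to 0.33 m above the bench: keep arm and hand clear of it. Origin at the centre of its underside
- paste_jar_a: bystander, leave alone: screw-capped white jar, 52 mm across, 52 mm tall
- paste_jar_b: bystander, leave alone: screw-capped white jar, 48 mm across, 46 mm tall
- dropper_a: bystander, leave alone: brown dropper bottle, 37 mm across, 94 mm tall
- loupe: bystander, leave alone: black eye loupe, 37 mm across, 33 mm tall
- screwdriver: bystander, leave alone: screwdriver lying down, 174 mm long
- cotton_buds: bystander, leave alone: open tub of cotton buds, 77 mm across, 80 mm tall
- slide_box: bystander, leave alone: small lidded box of glass slides, 40 x 90 x 39 mm
- pen_2: bystander, leave alone: marker pen lying down, 135 mm long

How it is judged:
At the end, for the whole second after the job is handed in: All four boxes lie flat on the carrier's floor within 6 mm and 0.06 rad (either way round) of their places in the pinwheel (the two loose boxes may be exchanged), at rest, and the tailgate is up to at least 1.65 of 1.72 rad (horizontal distance between box_near and home_near below 0.006 m and angle between the x axis of box_near and the y axis of carrier, either way round below 0.06 rad and horizontal distance between box_far and home_far below 0.006 m and angle between the x axis of box_far and the x axis of carrier, either way round below 0.06 rad and (((horizontal distance between box_cross and home_cross below 0.006 m and angle between the x axis of box_cross and the x axis of carrier, either way round below 0.06 rad) and (horizontal distance between box_long and home_long below 0.006 m and angle between the x axis of box_long and the y axis of carrier, either way round below 0.06 rad)) or ((horizontal distance between box_long and home_cross below 0.006 m and angle between the x axis of box_long and the x axis of carrier, either way round below 0.06 rad) and (horizontal distance between box_cross and home_long below 0.006 m and angle between the x axis of box_cross and the y axis of carrier, either way round below 0.06 rad))) and value of joint tailgate above 1.65 rad and z of each of box_near, box_far, box_cross, box_long in the frame of carrier below 0.01 m and angle between each of box_near, box_far, box_cross, box_long's own z axis and vertical below 0.05 rad and linear speed of each of box_near, box_far, box_cross, box_long below 0.02 m/s); the robot touches nothing.
It fails at once if a box is tipped up by more than 0.5 rad (angle between any of box_near, box_far, box_cross, box_long's own z axis and vertical above 0.5 rad).
It fails at once if a box is crushed: the fingers press on one with more than 60 N (contact force between the fingers and box_near above 60 N or contact force between the fingers and box_far above 60 N or contact force between the fingers and box_cross above 60 N or contact force between the fingers and box_long above 60 N).
It fails at once if a bystander is moved by more than 25 mm (distance of any of paste_jar_a, paste_jar_b, dropper_a, loupe, screwdriver, cotton_buds, slide_box, pen_2 from where it was at the start of the episode above 0.025 m).
It also fails if it takes over 72 s, if anything falls off the work surface, if the arm or the gripper's body presses on something with over 40 N, if the wrist force passes 120 N, or if a joint passes its speed limit or range.

ROBOT

A 6-joint arm with a two-finger parallel gripper is mounted at the origin on a cart in front of the work surface, level with it; the furniture and walls round the work are solid. World frame = base frame: x ahead of the robot, y to its left, z up, the work surface at z = 0. Lengths are in m, angles in rad, forces in N, time in s.
With the tool pointing down it reaches from about 0.225 to 0.875 m from the base axis. Payload 3.4 kg.
Tool frame: the origin (TCP) lies between the finger pads; the fingertips stand 22 mm ahead of it and the grasp point (between the pads) lies 3 mm ahead of it (manip.finger_overhang is the distance from the TCP to the fingertips, in m); z points along the fingers, y is the line along which they close (so a half turn about z gives the same grasp; the last joint's range is limited). The gripper opens to 85 mm and grips with 20 to 120 N. Pads are 22 mm wide; open, the fingers measure 114 mm over their backs; the gripper's body (76 mm by 85 mm) begins 54 mm behind the grasp point. The pads swing forward as they close: fully open they stand 13 mm farther back than shut.
Start: joints at [1.166, 0.276, 1.505, -0, 1.361, -0.121], TCP at [0.161, 0.552, 0.253] pointing down, gripper open.
Joint ranges: [-2.89, 2.89], [-0.75, 2.08], [0.22, 2.7], [-1.18, 4.32], [0.11, 2.71], [-2.7, 2.7]. Speed limits (rad/s): [2.57, 2.57, 3.14, 3.14, 3.14, 3.14].

INTERFACE

Orientations are given as a unit quaternion [w, x, y, z].
In Python, from rig import get_state, eyes, order, manip gives the robot as it stands.
- The arm moves only by the tool drive_tool, never from a script. Its argument "rows" is a list of rows, each a list of 4 numbers: the shift along the tool's x, y, z in units of 25 mm (1.0 is 25 mm), then the turn about the tool's z in units of 6 degrees (1.0 is 6 degrees). A call has exactly 8 rows; each row is the pose to reach, as a shift and turn from the pose commanded when the call began, along the tool's axes at that moment; what a row does not reach only later rows make up. A row lasts 1/12 s, in which the tool goes at most 41.7 mm and 7.16 degrees, less where a joint would pass 70% of its speed; a pose out of reach is approached as far as the arm can. A call with a gripper value outside its range is refused whole. "grip" is the finger opening in mm, from 0 to 85.4, set as the call begins (left out, the last holds). The fingers move at their own pace and stop on an object; "newtons" is the grip in N (left out, the last holds). Time passes only in rows, so rows that repeat a pose let the fingers close, or fill a call up. It gives the time, the measured TCP pose, the force, the opening and the grip force at its end, in the units of the state.
- get_state(): the state, without advancing time (a new reading comes with each control period).
- eyes.get_image(name): name is "side" or "top" or "wrist"; returns (picture, depth): 480x640x3 uint8, red, green, blue; 480x640 float32, m along the optical axis (not along the pixel's ray), 0 where there is no reading.
- eyes.camera_info(name): a dict with "fx", "fy", "cx", "cy" (pixels), "R" (3x3) and "t" (3): a world point X has camera coordinates R X + t. Camera axes: x right, y down, z forward; pixel columns grow to the right and rows downward; lengths in m; the calibration is good to about 2 mm. A picture is of the moment at which its call begins: read the wrist's pose just before it. camera_info takes no time and is no camera call; for the wrist camera it gives the pose at the moment of the call.
- order.sign_off(): hands the job in; it is judged then, once.
The state is a dict: "clock": time; "qpos": joint angles; "qd": joint speeds; "effort": joint torques, N m; "position": TCP position; "ee_rot": TCP orientation; "contact_force": force on the tool from outside, world axes, zero at the start; "moment": the same for the moment, N m; "width": finger opening in m; "gripper_force": force on a finger pad.
Only numpy, scipy, OpenCV 4.12 (cv2) and the standard library are available. Lean on these libraries where they do the work, as an engineer would, in place of code of your own. Each camera call takes 0.05 s, during which the arm holds its last target. There are 200 camera calls.

## Working session

There is one attempt and no reset: what is moved stays moved. The work goes in short steps, Python scripts to look and compute and a tool call to move; the robot and the scene stay as the last step left them, time stands still between calls to the robot, and variables do not carry over. Pictures are saved under pics/ and viewed, at most 10 in all, crops included, and the job is handed in when it is done.

Besides the shell and the picture viewer there is one more tool, called after "Request:" as a command line: name --pt "numbers of a row" for each row, then --argument value for the rest. drive_tool: Moves the arm, as the interface text tells. Its arguments: {"type":"object","properties":{"rows":{"type":"array","items":{"type":"array","items":{"type":"number"}}},"grip":{"type":"number"},"newtons":{"type":"number"}},"required":["rows"]}

```bash
ls; mkdir -p pics
python3 - <<'E'
from rig import get_state, eyes, order, manip
import cv2,numpy as np
s=get_state(); print(s)
for n in ("top","side"):
    p,d=eyes.get_image(n); i=eyes.camera_info(n); print(n,i)
    cv2.imwrite(f"pics/{n}0.png",p[:,:,::-1]); np.save(f"pics/{n}0d.npy",d)
E
```

```text
pics
{'clock': 0.0, 'qpos': array([ 1.16596677e+00,  2.76591003e-01,  1.50615170e+00,  1.21716575e-06,
        1.36072156e+00, -1.21035416e-01]), 'qd': array([ 0.00057057,  0.00051189,  0.00148217,  0.0010516 , -0.0009477 ,
       -0.00022534]), 'effort': array([ 1.16519139e-03, -4.16781700e+01, -2.45810920e+01,  5.47604645e-05,
        1.11628955e-02, -3.46138563e-06]), 'position': array([0.16082382, 0.55152492, 0.25243457]), 'ee_rot': array([-2.43803498e-04,  1.41421438e-01,  9.89949040e-01, -9.03490884e-04]), 'contact_force': array([ 0.90204393, -0.66325785,  0.32610134]), 'moment': array([ 0.00771849,  0.00528579, -0.01911175]), 'gripper_force': 0.0, 'width': 0.08520539985552417}
top {'fx': 502.8814169217933, 'fy': 502.8814169217933, 'cx': 321.68851017596097, 'cy': 234.3619471777638, 'R': array([[ 0.01493196, -0.99962866,  0.02279424],
       [-0.98907116, -0.0181108 , -0.14632238],
       [ 0.14668087, -0.02036024, -0.98897431]]), 't': array([-0.068077  ,  0.61214585,  1.23206438])}
side {'fx': 527.5728818345664, 'fy': 527.5728818345664, 'cx': 320.96729284506455, 'cy': 247.7713687933616, 'R': array([[ 0.89505559, -0.44581056, -0.01133268],
       [-0.21026786, -0.39947284, -0.89230537],
       [ 0.39327206,  0.80104581, -0.45129003]]), 't': array([-0.53111192,  0.17145192,  1.05464027])}
```

View pics/top0.png

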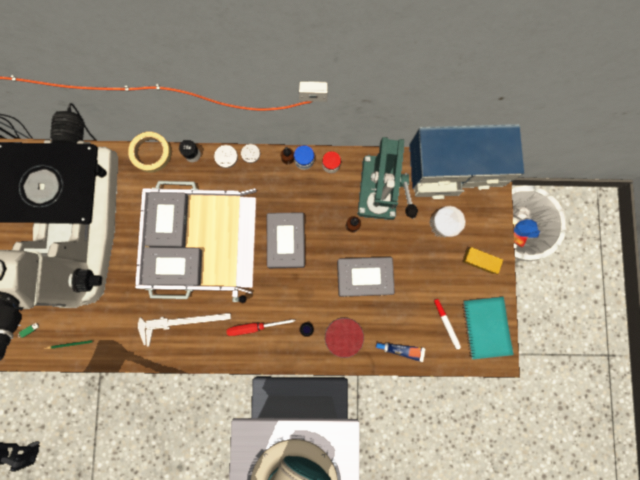

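View pics/side0.png

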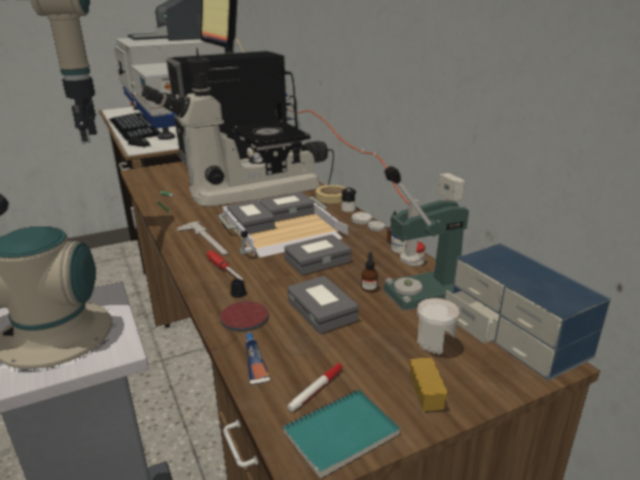

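The top view shows the tray at about (197,240), with box_near at (170,266) and box_far at (165,220). The loose boxes are box_cross at (286,240) and box_long at (366,276), and the knob is near (242,298). The side view confirms the tailgate is down and a dropper stands beside the loose boxes. Next I'll rectify the view and measure.

```bash
cat > h.py <<'E'
import numpy as np, cv2
from rig import get_state, eyes, order, manip
from scipy.spatial.transform import Rotation as Ro
def cloud(d,i):
    v,u=np.mgrid[:480,:640]; c=np.stack([(u-i['cx'])/i['fx']*d,(v-i['cy'])/i['fy']*d,d],-1)
    return (c-i['t'])@i['R']
def ortho(p,i,z,x0,x1,y0,y1,s=1000):
    # rows: x decreasing, cols: y decreasing
    H,W=int((x1-x0)*s),int((y1-y0)*s); r,c=np.mgrid[:H,:W]
    X=np.stack([x1-r/s,y1-c/s,np.full(r.shape,z)],-1)@i['R'].T+i['t']
    return cv2.remap(p,(X[...,0]/X[...,2]*i['fx']+i['cx']).astype(np.float32),(X[...,1]/X[...,2]*i['fy']+i['cy']).astype(np.float32),cv2.INTER_CUBIC)
def st():
    s=get_state(); R=Ro.from_quat(np.roll(s['ee_rot'],-1)).as_matrix()
    return s,R
E
python3 - <<'E'
from h import *
d=np.load('pics/top0d.npy'); i=eyes.camera_info('top'); p=cv2.imread('pics/top0.png')
P=cloud(d,i)
for n,(u,v) in dict(near=(170,266),far=(165,220),cross=(286,240),long=(366,276),floor=(215,240),bench=(320,240)).items(): print(n,P[v,u])
m=((P[...,2]>.030)&(P[...,2]<.056)).astype(np.uint8); m[:,:120]=0
for n,(u,v) in dict(cross=(286,240),long=(366,276)).items():
    k,l=cv2.connectedComponents(m); q=P[l==l[v,u]][:,:2]
    print(n,len(q),cv2.minAreaRect((q*1000).astype(np.float32)),np.median(P[l==l[v,u]][:,2]))
o=ortho(p,i,.036,.15,.47,.12,.52); cv2.imwrite('pics/o1.png',cv2.resize(o,None,fx=1.87,fy=1.87))
o=ortho(p,i,.040,.12,.45,-.18,.22);cv2.imwrite('pics/o2.png',cv2.resize(o,None,fx=1.8,fy=1.8))
E
```

```text
near [0.52665271 0.32152345 0.04118839]
far [0.64236303 0.33909906 0.04778916]
cross [0.59757622 0.03246302 0.04232585]
long [ 0.50943493 -0.17106213  0.04481034]
floor [0.59902251 0.21870454 0.00710307]
bench [ 0.6051919  -0.05465981 -0.00194537]
cross 2009 ((598.951416015625, 35.20680236816406), (139.34832763671875, 92.52383422851562), 1.544249176979065) 0.040926795473075595
long 2066 ((509.31658935546875, -170.32241821289062), (95.3899917602539, 139.97024536132812), 2.883847236633301) 0.040767897114643965
```

View pics/o1.png

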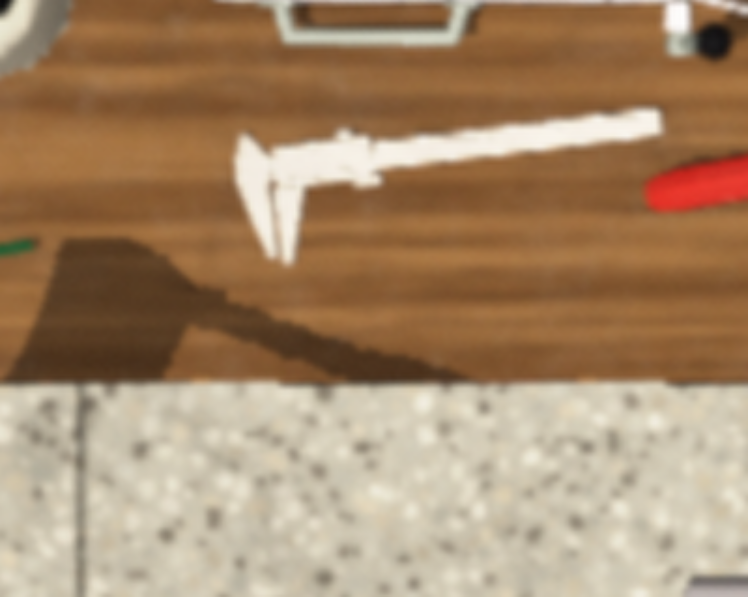

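View pics/o2.png

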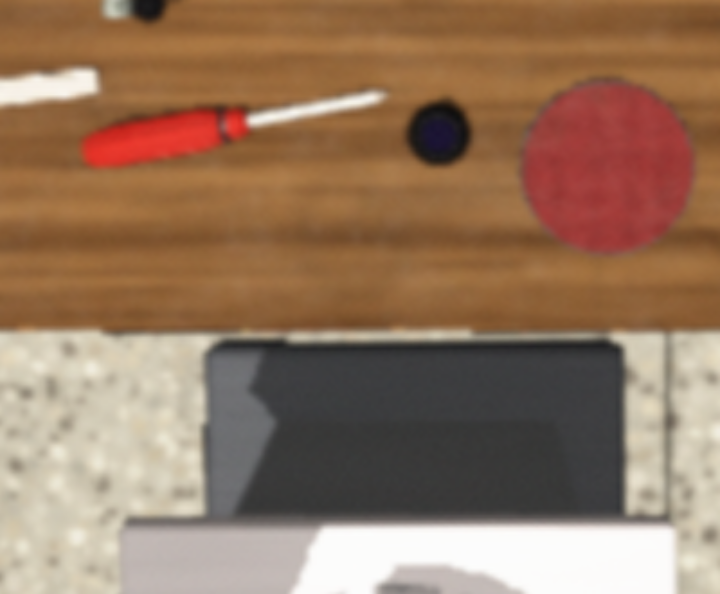

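Both crops are too close to the robot and miss the tray: its near handle lies along the top edge of the first at (370,30), and the knob is at (712,40). I'll redo the crop at x 0.45–0.75.

Run:
```python
from h import *
i=eyes.camera_info('top'); p=cv2.imread('pics/top0.png')
o=ortho(p,i,.036,.45,.75,.10,.45); o=cv2.resize(o,None,fx=2,fy=2); cv2.imwrite('pics/o3.png',o)
```

```text
(no output)
```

View pics/o3.png

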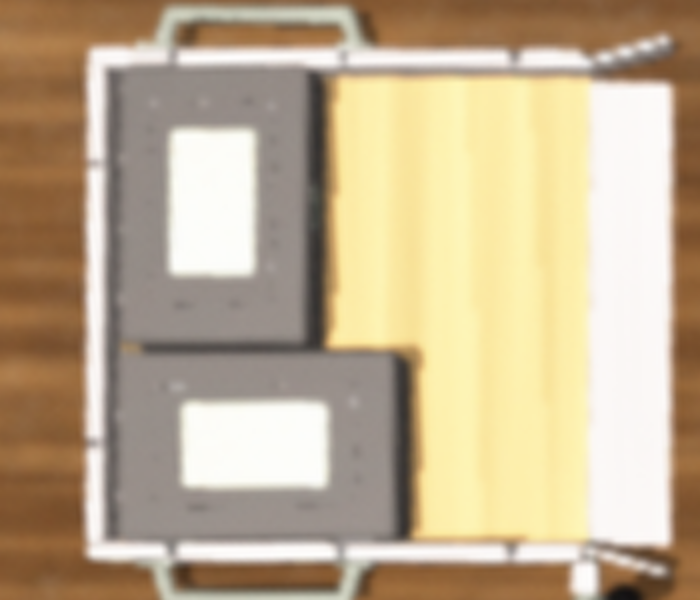

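```bash
cat >> h.py <<'E'
def go(x,y,z,ang):
    s,R=st(); d=R.T@(np.array([x,y,z])-s['position'])/.025
    a=np.degrees(np.arctan2(R[1,1],R[0,1])); t=(a-ang+90)%180-90
    print('t',round(float(s['clock']),2),'pos',s['position'].round(4),'ang',a.round(2),'F',s['contact_force'].round(1),'-> ',d.round(2),'turn',round(t/6,2))
E
python3 - <<'E'
from h import *
d=np.load('pics/top0d.npy'); i=eyes.camera_info('top'); P=cloud(d,i)
for n,(u,v) in dict(dropper=(353,223),pb=(287,155),blue=(304,154),knob=(239,296),loupe=(306,329)).items():
    w=P[v-6:v+7,u-6:u+7].reshape(-1,3); print(n,w[w[:,2].argmax()].round(3))
w=P[(P[...,0]>.67)&(P[...,0]<.74)&(P[...,1]>-.06)&(P[...,1]<.13)]; print('max z',w[:,2].max())
print(manip.finger_overhang)
go(.70,.037,.15,90)
E
```

```text
dropper [ 0.426 -0.032  1.31 ]
pb [0.821 0.036 0.093]
blue [ 0.804 -0.014  0.059]
knob [ 0.426 -0.032  1.31 ]
loupe [ 0.426 -0.032  1.31 ]
max z 0.044795068909283545
0.022
t 0.1 pos [0.1608 0.5516 0.2525] ang 73.74 F [ 0.2  0.6 -0.2] ->  [-26.47 -13.72   4.12] turn -2.71
```

Request:
drive_tool --pt "-1.4 -0.7 0 -0.5" --pt "-2.8 -1.4 0 -1" --pt "-4.2 -2.1 0 -1.5" --pt "-5.6 -2.8 0 -2" --pt "-7 -3.5 0 -2.7" --pt "-8.4 -4.2 0 -2.7" --pt "-9.8 -4.9 0 -2.7" --pt "-11.2 -5.6 0 -2.7" --grip 50

```text
clock: 0.77
position: [0.3914, 0.3376, 0.253]
ee_rot: [-0.0, 0.0, 1.0, -0.0]
contact_force: [0.4, 0.2, 0.1]
width: 0.0495
gripper_force: 0.0
```

```bash
python3 -c "
from h import *
go(.70,.037,.15,90)"
```

```text
t 0.77 pos [0.3914 0.3376 0.253 ] ang 89.94 F [0.4 0.2 0.1] ->  [-12.36 -12.01   4.12] turn -0.01
```

Request:
drive_tool --pt "-1.1 -1.1 0 0" --pt "-2.2 -2.2 0 0" --pt "-3.3 -3.3 0 0" --pt "-4.4 -4.4 0 0" --pt "-5.5 -5.5 0 0" --pt "-6.6 -6.6 0 0" --pt "-7.7 -7.7 0 0" --pt "-8.8 -8.8 0 0"

```text
clock: 1.43
position: [0.6112, 0.1173, 0.2528]
ee_rot: [-0.0, 0.001, 1.0, 0.0]
contact_force: [0.5, 0.5, -0.5]
width: 0.05
gripper_force: 0.0
```

Request:
drive_tool --pt "-1 -0.9 0 0" --pt "-2 -1.8 0.5 0" --pt "-3 -2.6 1 0" --pt "-3.5 -3.2 2 0" --pt "-3.6 -3.2 3 0" --pt "-3.6 -3.2 4 0" --pt "-3.6 -3.2 5 0" --pt "-3.6 -3.2 5 0"

```text
clock: 2.1
position: [0.6964, 0.0387, 0.1216]
ee_rot: [-0.006, 0.001, 1.0, 0.0]
contact_force: [-0.9, 0.1, -0.9]
width: 0.0498
gripper_force: 0.0
```

```bash
python3 -c "
from h import *
go(.70,.037,.035,90)"
```

```text
t 2.1 pos [0.6964 0.0387 0.1216] ang 89.91 F [-0.9  0.1 -0.9] ->  [-0.19 -0.07  3.46] turn -0.02
```

Request:
drive_tool --pt "-0.2 0 1 0" --pt "-0.2 0 2 0" --pt "-0.2 0 3 0" --pt "-0.2 0 3.5 0" --pt "-0.2 0 3.5 0" --pt "-0.2 0 3.5 0" --pt "0.1 0 3.5 0" --pt "0.4 0 3.5 0"

```text
clock: 2.77
position: [0.6913, 0.0389, 0.0429]
ee_rot: [0.002, 0.0, 1.0, -0.0]
contact_force: [-0.2, 0.4, 0.3]
width: 0.0499
gripper_force: 0.0
```

```bash
python3 -c "
from h import *
go(.633,.037,.035,90)"
```

```text
t 2.77 pos [0.6913 0.0389 0.0429] ang 89.94 F [-0.2  0.4  0.3] ->  [ 2.33 -0.08  0.31] turn -0.01
```

Request:
drive_tool --pt "0.3 -0.1 0.2 0" --pt "0.6 -0.1 0.3 0" --pt "0.9 -0.1 0.3 0" --pt "1.2 -0.1 0.3 0" --pt "1.5 -0.1 0.3 0" --pt "1.8 -0.1 0.3 0" --pt "2.05 -0.1 0.3 0" --pt "2.2 -0.1 0.3 0"

```text
clock: 3.43
position: [0.6345, 0.0366, 0.0336]
ee_rot: [0.0, 0.001, 1.0, 0.0]
contact_force: [4.3, -0.1, 3.2]
width: 0.0501
gripper_force: 2.1
```

```bash
python3 -c "
from h import *
go(.633,.037,.035,90)"
```

```text
t 3.43 pos [0.6345 0.0366 0.0336] ang 89.94 F [ 4.3 -0.1  3.2] ->  [ 0.06  0.02 -0.06] turn -0.01
```

Request:
drive_tool --pt "-0.4 0 0 0" --pt "-0.8 0 0 0" --pt "-0.8 0 -1 0" --pt "-0.8 0 -2 0" --pt "-0.8 -0.8 -3 0" --pt "-0.8 -1.6 -3.6 0" --pt "-0.8 -3 -3.6 0" --pt "-0.8 -4.4 -3.6 0"

```text
clock: 4.1
position: [0.656, -0.0738, 0.1239]
ee_rot: [0.0, -0.001, 1.0, 0.0]
contact_force: [-0.5, -0.2, -0.8]
width: 0.0501
gripper_force: 0.0
```

```bash
cat >> h.py <<'E'
def boxes(pts,lo=.030,hi=.056):
    p,d=eyes.get_image('top'); i=eyes.camera_info('top'); P=cloud(d,i)
    m=((P[...,2]>lo)&(P[...,2]<hi)).astype(np.uint8); k,l=cv2.connectedComponents(m)
    for n,(x,y) in pts.items():
        c=i['R']@[x,y,.043]+i['t']; u=int(c[0]/c[2]*i['fx']+i['cx']); v=int(c[1]/c[2]*i['fy']+i['cy'])
        print(n,(u,v),l[v,u],[np.round(q,1) for q in cv2.minAreaRect((P[l==l[v,u]][:,:2]*1000).astype(np.float32))])
    return p,P
E
python3 -c "
from h import *
print(get_state()['qpos'])
p,P=boxes(dict(cross=(.55,.037),long=(.509,-.17)))
cv2.imwrite('pics/t2.png',cv2.resize(p[140:380,120:440],None,fx=2,fy=2)[:,:,::-1])
go(.55,-.045,.12,0)"
```

```text
[-2.17484536e-01  4.89547418e-01  1.49922244e+00  2.14563999e-04
  1.15281091e+00 -1.78956215e+00]
cross (283, 258) 0 [array([372.1, -81.3]), array([1190.3, 2494. ]), np.float64(0.2)]
long (365, 276) 73 [array([ 509.7, -179.8]), array([ 94.9, 122.4]), np.float64(3.2)]
t 4.15 pos [ 0.6558 -0.0819  0.123 ] ang 89.85 F [-0.4 -4.2  0.5] ->  [4.23 1.47 0.12] turn 14.97
```

View pics/t2.png

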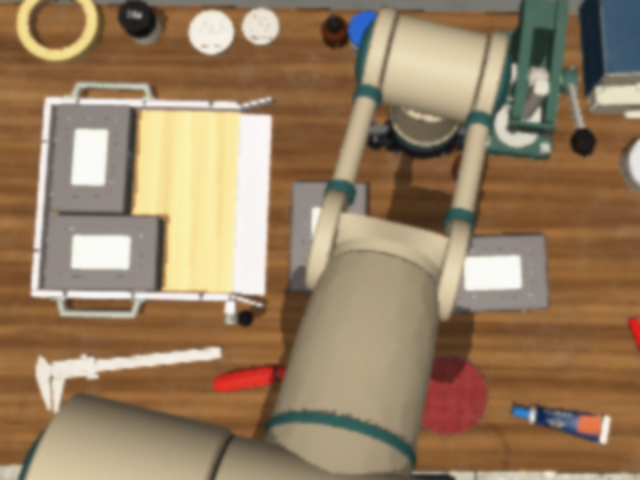

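The arm covers most of the cross box. Its visible left edge, crop x≈293–330 and y≈183–290, puts the box centre at x≈0.553, as intended. Box_long is untouched at (500,272), and the knob is at (245,318).

Request:
drive_tool --pt "0.8 0.3 0 1.1" --pt "1.8 0.6 0 2.2" --pt "2.8 0.9 0 3.3" --pt "3.8 1.2 0 4.4" --pt "4.2 1.3 0 5.5" --pt "4.2 1.3 0 6.6" --pt "4.2 1.3 0 7.7" --pt "4.2 1.3 0 8.8"

```text
clock: 4.82
position: [0.5497, -0.0406, 0.1225]
ee_rot: [-0.002, 0.448, 0.894, -0.0]
contact_force: [0.3, 0.6, -0.6]
width: 0.0503
gripper_force: 0.0
```

Request:
drive_tool --pt "0 0 0 1.1" --pt "0 0 0 2.2" --pt "0 0 0 3.3" --pt "0 0 0 4.4" --pt "0 0 0 5.5" --pt "0 0 0 6.2" --pt "0 0 0 6.2" --pt "0 0 0 6.2"

```text
clock: 5.48
position: [0.5501, -0.0408, 0.1225]
ee_rot: [-0.001, 0.707, 0.707, -0.001]
contact_force: [0.1, -0.4, -0.8]
width: 0.0501
gripper_force: 0.0
```

```bash
python3 -c "
from h import *
p,P=boxes(dict(cross=(.55,.037),long=(.509,-.17)))
cv2.imwrite('pics/t3.png',cv2.resize(p[140:380,120:440],None,fx=2,fy=2)[:,:,::-1])
go(.546,-.045,.036,0)"
```

```text
cross (283, 258) 0 [array([369.5, -85.5]), array([1190.4, 2496.2]), np.float64(0.1)]
long (365, 276) 78 [array([ 509.3, -172.2]), array([ 95.6, 136.8]), np.float64(2.8)]
t 5.53 pos [ 0.5501 -0.0409  0.1226] ang 0.04 F [ 0.6 -0.5  0.1] ->  [-0.17 -0.16  3.46] turn 0.01
```

Request:
drive_tool --pt "-0.2 -0.1 1 0" --pt "-0.2 -0.1 2 0" --pt "-0.2 -0.1 3 0" --pt "-0.2 -0.1 3.3 0" --pt "0.1 -0.1 3.3 0" --pt "0.5 -0.1 3.3 0" --pt "0.8 -0.1 3.3 0" --pt "1.1 -0.1 3.3 0"

```text
clock: 6.2
position: [0.5488, -0.0127, 0.0422]
ee_rot: [0.001, 0.707, 0.707, 0.001]
contact_force: [0.8, -0.9, -0.6]
width: 0.0501
gripper_force: 0.8
```

Request:
drive_tool --pt "0.3 0 0 0" --pt "0.7 0 0 0" --pt "1.1 0 0 0" --pt "1.5 0 0 0" --pt "1.9 0 0 0" --pt "2.3 0 0 0" --pt "2.7 0 0 0" --pt "3 0 0 0"

```text
clock: 6.87
position: [0.5485, 0.0623, 0.0417]
ee_rot: [0.001, 0.707, 0.707, 0.0]
contact_force: [0.2, -5.1, 4.5]
width: 0.0499
gripper_force: 2.7
```

```bash
python3 -c "
from h import *
p,P=boxes(dict(cross=(.55,.13)))
cv2.imwrite('pics/t4.png',cv2.resize(p[140:380,120:440],None,fx=2,fy=2)[:,:,::-1])
go(.546,.151,.038,0)"
```

```text
cross (246, 257) 0 [array([371.8, -82.5]), array([1190.7, 2500.8]), np.float64(0.2)]
t 6.92 pos [0.5481 0.0638 0.0415] ang -0.02 F [-0.5  0.2  1.5] ->  [ 3.49 -0.09  0.14] turn -0.0
```

View pics/t4.png

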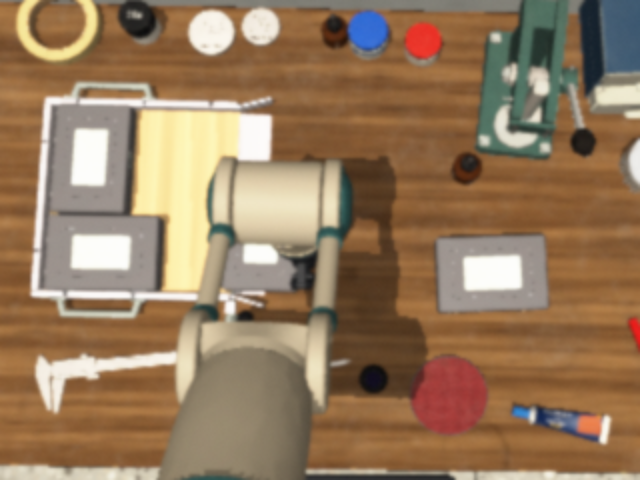

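The cross box is riding up the ramp inside the wings, with its near edge at crop y≈290 against the wall at about 296. I'll keep pushing.

Request:
drive_tool --pt "0.4 0 0 0" --pt "0.8 0 0 0" --pt "1.2 0 0 0" --pt "1.6 0 0 0" --pt "2 0 0 0" --pt "2.4 0 0 0" --pt "2.7 0 0 0" --pt "2.9 0 0 0"

```text
clock: 7.58
position: [0.5477, 0.1349, 0.0408]
ee_rot: [-0.0, 0.707, 0.707, -0.0]
contact_force: [-0.4, -5.3, 4.3]
width: 0.05
gripper_force: 2.3
```

Request:
drive_tool --pt "0.1 0 0 0" --pt "0.2 0 0 0" --pt "0.3 0 0 0" --pt "0.4 0 0 0" --pt "0.45 0 0 0" --pt "0.5 0 0 0" --pt "0.55 0 0 0" --pt "0.6 0 0 0"

```text
clock: 8.25
position: [0.5478, 0.148, 0.0408]
ee_rot: [0.0, 0.707, 0.707, -0.001]
contact_force: [1.0, -7.0, 4.7]
width: 0.0501
gripper_force: 3.7
```

Request:
drive_tool --pt "0.05 0 0 0" --pt "0.1 0 0 0" --pt "0.15 0 0 0" --pt "0.2 0 0 0" --pt "0.2 0 0 0" --pt "0.2 0 0 0" --pt "0.2 0 0 0" --pt "0.2 0 0 0"

```text
clock: 8.92
position: [0.5478, 0.152, 0.0408]
ee_rot: [0.001, 0.707, 0.707, -0.001]
contact_force: [0.1, -10.0, 4.6]
width: 0.0504
gripper_force: 5.1
```

Request:
drive_tool --pt "0.03 0 0 0" --pt "0.06 0 0 0" --pt "0.1 0 0 0" --pt "0.14 0 0 0" --pt "0.18 0 0 0" --pt "0.2 0 0 0" --pt "0.2 0 0 0" --pt "0.2 0 0 0"

```text
clock: 9.58
position: [0.5478, 0.1522, 0.0409]
ee_rot: [0.004, 0.706, 0.708, -0.004]
contact_force: [1.0, -25.0, 6.3]
width: 0.05
gripper_force: 12.9
```

Request:
drive_tool --pt "-0.4 0 0 0" --pt "-1.2 0 0 0" --pt "-2.2 0 -1 0" --pt "-3.2 0 -2 0" --pt "-4.4 0 -3 0" --pt "-5.8 0 -3.3 0" --pt "-7.2 0 -3.3 0" --pt "-8.6 0 -3.3 0"

```text
clock: 10.25
position: [0.5482, -0.0562, 0.124]
ee_rot: [0.0, 0.708, 0.707, 0.002]
contact_force: [1.2, -0.2, -0.8]
width: 0.0501
gripper_force: 0.0
```

```bash
python3 -c "
from h import *
p,P=boxes(dict(cross=(.55,.21)))
cv2.imwrite('pics/t5.png',cv2.resize(ortho(p,eyes.camera_info('top'),.046,.45,.75,.10,.45),None,fx=2,fy=2)[:,:,::-1])
w=P[195:220,395:425].reshape(-1,3); w=w[(w[:,2]>.2)&(w[:,2]<.5)]; print('knob',w.min(0),w.max(0))
w=P[215:232,345:362].reshape(-1,3); w=w[(w[:,2]>.03)&(w[:,2]<.2)]; print('drop',w.min(0),w.max(0))
print(-eyes.camera_info('top')['R'].T@eyes.camera_info('top')['t'],get_state()['qpos'])
go(.509,-.267,.12,0)"
```

```text
cross (214, 257) 58 [array([599.8, 262.8]), array([289.7, 266.4]), np.float64(89.3)]
knob [ 0.61121494 -0.24558587  0.24545371] [ 0.67340328 -0.22109568  0.32197947]
drop [ 0.64059422 -0.15058982  0.03809419] [ 0.66363994 -0.12498587  0.09570763]
[ 0.42575205 -0.03188014  1.30960242] [-0.23801127  0.34470617  1.75142588 -0.00362893  1.04238749 -0.23242539]
t 10.3 pos [ 0.5485 -0.0628  0.1235] ang -0.22 F [ 0.1 -3.3  0.3] ->  [-8.17 -1.55  0.17] turn -0.04
```

View pics/t5.png

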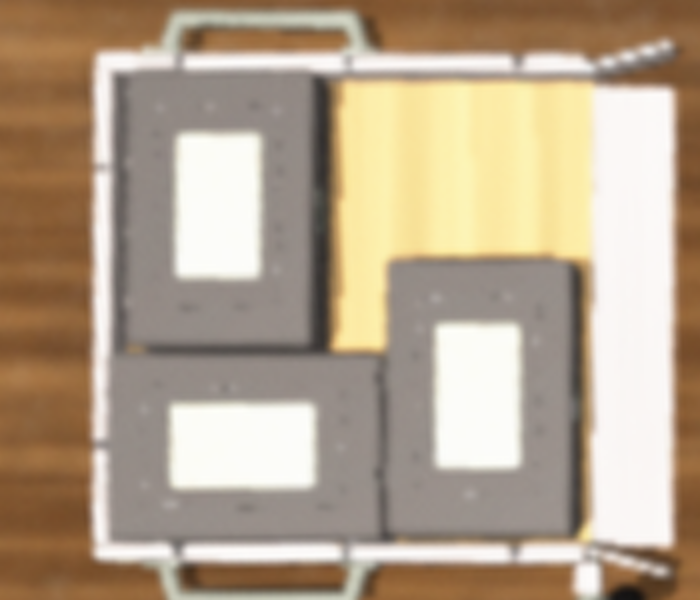

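Near box and cross box are both home: the cross box spans x≈388–580 and y≈257–537 in the crop, flush against the near box's end at x≈382. The far-right slot is about 97 mm wide. Next is box_long.

Request:
drive_tool --pt "-0.8 -1 0 0" --pt "-1.8 -1.9 0 0" --pt "-3.2 -2 0 0" --pt "-4.6 -2 0 0" --pt "-6 -2 0 0" --pt "-7.2 -2 0 0" --pt "-8 -2 0 0" --pt "-8.3 -1.8 0 0"

```text
clock: 10.97
position: [0.5024, -0.2655, 0.1226]
ee_rot: [-0.0, 0.709, 0.705, 0.001]
contact_force: [0.1, 0.5, 0.5]
width: 0.0503
gripper_force: 0.0
```

Request:
drive_tool --pt "0 0 1 0" --pt "0 0 2 0" --pt "0 0 3 0" --pt "0 0 3.4 0" --pt "0 0 3.4 0" --pt "0 0 3.4 0" --pt "0.1 0 3.4 0" --pt "0.3 0 3.4 0" --grip 40

```text
clock: 11.63
position: [0.5038, -0.2564, 0.0398]
ee_rot: [0.002, 0.708, 0.707, 0.0]
contact_force: [0.5, -1.1, 1.4]
width: 0.0401
gripper_force: 0.0
```

```bash
python3 -c "
from h import *
go(.509,-.076,.038,0)"
```

```text
t 11.63 pos [ 0.5038 -0.2564  0.0398] ang -0.08 F [ 0.5 -1.1  1.4] ->  [7.22 0.2  0.06] turn -0.01
```

Request:
drive_tool --pt "0.3 0.1 0 0" --pt "0.7 0.1 0 0" --pt "1.2 0.1 0 0" --pt "1.7 0.1 0 0" --pt "2.2 0.1 0 0" --pt "2.7 0.1 0 0" --pt "3.2 0.1 0 0" --pt "3.7 0.1 0 0"

```text
clock: 12.3
position: [0.5051, -0.162, 0.0384]
ee_rot: [0.0, 0.707, 0.707, 0.0]
contact_force: [-0.3, -5.7, 3.5]
width: 0.0397
gripper_force: 2.2
```

Request:
drive_tool --pt "0.5 0 0 0" --pt "1 0 0 0" --pt "1.5 0 0 0" --pt "2 0 0 0" --pt "2.5 0 0 0" --pt "2.9 0 0 0" --pt "3.2 0 0 0" --pt "3.4 0 0 0"

```text
clock: 12.97
position: [0.5048, -0.0772, 0.0382]
ee_rot: [-0.0, 0.707, 0.707, -0.0]
contact_force: [0.3, -4.3, 3.3]
width: 0.0402
gripper_force: 2.0
```

Request:
drive_tool --pt "-0.4 0 0 0" --pt "-1 0 0 0" --pt "-1 0 -1 1" --pt "-1 0 -2 0" --pt "-1 -1 -3 -1" --pt "-1 -2.5 -3.2 -2" --pt "-1 -4 -3.2 -3" --pt "-1 -5.2 -3.2 -4"

```text
clock: 13.63
position: [0.3719, -0.1024, 0.1179]
ee_rot: [-0.002, 0.543, 0.84, 0.0]
contact_force: [-0.8, -1.0, 0.6]
width: 0.0397
gripper_force: 0.0
```

```bash
python3 -c "
from h import *
p,P=boxes(dict(long=(.51,.005)))
cv2.imwrite('pics/t6.png',cv2.resize(ortho(p,eyes.camera_info('top'),.040,.42,.72,-.12,.23),None,fx=2,fy=2)[:,:,::-1])
print(get_state()['qpos'])
go(.425,.005,.12,90)"
```

```text
long (296, 274) 91 [array([513.7,   6.6]), array([ 93.9, 139.1]), np.float64(0.8)]
[-4.52347021e-01  1.23034593e-01  2.09635624e+00 -6.59517836e-04
  9.35601506e-01 -8.78183618e-01]
t 13.68 pos [ 0.3647 -0.1002  0.1168] ang 24.42 F [-6.   2.8  0.3] ->  [ 2.84  3.94 -0.14] turn -10.93
```

Request:
drive_tool --pt "0.5 0.7 0 -1.1" --pt "1 1.4 0 -2.2" --pt "1.5 2.1 0 -3.3" --pt "2 2.8 0 -4.4" --pt "2.5 3.4 0 -5.5" --pt "2.8 3.9 0 -6.6" --pt "2.8 3.9 0 -7.7" --pt "2.8 3.9 0 -8.8"

```text
clock: 14.35
position: [0.4358, 0.0012, 0.1176]
ee_rot: [-0.001, 0.113, 0.994, 0.001]
contact_force: [0.1, 0.5, 0.7]
width: 0.0406
gripper_force: 0.0
```

Request:
drive_tool --pt "0 0 0 -1.1" --pt "0 0 0 -2.1" --pt "0 0 0.8 -2.1" --pt "0 0 1.6 -2.1" --pt "0 0 2.4 -2.1" --pt "0 0 3.2 -2.1" --pt "0 0 3.2 -2.1" --pt "0 0 3.2 -2.1" --grip 60

```text
clock: 15.02
position: [0.4346, 0.0004, 0.0373]
ee_rot: [-0.002, 0.006, 1.0, 0.001]
contact_force: [0.4, 0.1, 0.6]
width: 0.0599
gripper_force: 0.0
```

```bash
python3 -c "
from h import *
go(.6115,.0066,.036,90)"
```

```text
t 15.02 pos [4.346e-01 4.000e-04 3.730e-02] ang 89.26 F [0.4 0.1 0.6] ->  [-7.07  0.34  0.02] turn -0.12
```

Request:
drive_tool --pt "-0.2 0.3 0 -0.1" --pt "-0.5 0.3 0 -0.1" --pt "-1 0.3 0 -0.1" --pt "-1.5 0.3 0 -0.1" --pt "-2 0.3 0 -0.1" --pt "-2.5 0.3 0 -0.1" --pt "-3 0.3 0 -0.1" --pt "-3.5 0.3 0 -0.1"

```text
clock: 15.68
position: [0.5237, 0.0073, 0.0392]
ee_rot: [-0.001, 0.0, 1.0, 0.0]
contact_force: [-3.9, 0.0, 0.6]
width: 0.0601
gripper_force: 1.4
```

Request:
drive_tool --pt "-0.5 0 0 0" --pt "-1 0 0 0" --pt "-1.5 0 0 0" --pt "-2 0 0 0" --pt "-2.5 0 0 0" --pt "-3 0 0 0" --pt "-3.3 0 0 0" --pt "-3.5 0 0 0"

```text
clock: 16.35
position: [0.6116, 0.007, 0.0392]
ee_rot: [-0.0, 0.0, 1.0, 0.0]
contact_force: [-3.9, -0.0, 2.3]
width: 0.06
gripper_force: 2.2
```

Request:
drive_tool --pt "0.3 0 0 0" --pt "0.9 0 0 0" --pt "0.9 0 -1 0" --pt "0.9 -0.5 -2 0" --pt "0.9 -1.4 -3 0" --pt "0.9 -2.8 -3.2 0" --pt "0.9 -4.2 -3.2 0" --pt "0.9 -5.4 -3.2 0"

```text
clock: 17.02
position: [0.5886, -0.13, 0.1201]
ee_rot: [0.002, 0.0, 1.0, -0.001]
contact_force: [0.9, -0.8, -0.9]
width: 0.0598
gripper_force: 0.0
```

```bash
python3 -c "
from h import *
p,P=boxes(dict(long=(.67,.005)))
cv2.imwrite('pics/t7.png',cv2.resize(ortho(p,eyes.camera_info('top'),.040,.45,.75,-.12,.23),None,fx=2,fy=2)[:,:,::-1])
print(get_state()['qpos'])
go(.67,-.1,.12,0)"
```

```text
long (297, 212) 69 [array([670.1,   4.8]), array([140. ,  96.2]), np.float64(89.8)]
[-0.33888618  0.41643818  1.64187159 -0.00567275  1.07727062 -1.90413221]
t 17.07 pos [ 0.5889 -0.1358  0.1196] ang 89.83 F [ 1.  -3.8 -0.8] ->  [-3.24  1.44 -0.01] turn 14.97
```

Request:
drive_tool --pt "0 0.8 -0.3 1.1" --pt "0 1.8 -0.6 2.2" --pt "0 2.8 -0.6 3.3" --pt "-0.8 3.4 -0.6 4.4" --pt "-1.8 3.4 -0.6 5.5" --pt "-2.8 3.4 -0.6 6.6" --pt "-3.2 3 -0.6 7.7" --pt "-3.2 2.6 -0.6 8.8" --grip 30

```text
clock: 17.73
position: [0.671, -0.0627, 0.1335]
ee_rot: [0.002, 0.447, 0.895, 0.001]
contact_force: [1.0, -0.0, -0.1]
width: 0.0301
gripper_force: 0.0
```

Request:
drive_tool --pt "0 0 0 1.1" --pt "0 0 0 2.2" --pt "0 0 0 3.3" --pt "0 0 0 4.4" --pt "0 0 0 5.5" --pt "0 0 0 6.2" --pt "0 0 0 6.2" --pt "0 0 0 6.2"

```text
clock: 18.4
position: [0.6681, -0.0631, 0.1335]
ee_rot: [0.0, 0.707, 0.707, 0.0]
contact_force: [0.2, -1.0, -0.2]
width: 0.0298
gripper_force: 0.0
```

```bash
python3 -c "
from h import *
p,P=boxes({})
s=get_state()['position']
Q=P.reshape(-1,3)
for z in np.arange(.1,.6,.05):
    w=Q[(Q[:,2]>z)&(Q[:,2]<z+.05)&(abs(Q[:,0]-s[0])<.14)&(abs(Q[:,1]-s[1])<.2)]
    if len(w): print(round(z,2),len(w),w.min(0).round(3),w.max(0).round(3))
cv2.imwrite('pics/t8.png',cv2.resize(p[140:380,200:520],None,fx=2,fy=2)[:,:,::-1])
p,d=eyes.get_image('side'); cv2.imwrite('pics/s8.png',cv2.resize(p[150:390,200:520],None,fx=2,fy=2)[:,:,::-1])
go(.67,-.082,.05,0)"
```

```text
0.1 102 [ 0.666 -0.229  0.1  ] [ 0.783 -0.197  0.15 ]
0.15 1094 [ 0.617 -0.253  0.15 ] [ 0.808 -0.046  0.2  ]
0.2 698 [ 0.603 -0.246  0.2  ] [ 0.808 -0.025  0.249]
0.25 215 [ 0.63  -0.241  0.251] [ 0.669 -0.025  0.3  ]
0.3 362 [ 0.611 -0.245  0.3  ] [ 0.669 -0.025  0.35 ]
0.35 179 [ 0.633 -0.09   0.351] [ 0.665 -0.027  0.4  ]
0.4 144 [ 0.63  -0.105  0.4  ] [ 0.677 -0.033  0.447]
0.45 697 [ 0.608 -0.128  0.45 ] [0.715 0.005 0.5  ]
0.5 3985 [ 0.528 -0.126  0.5  ] [0.712 0.023 0.549]
0.55 98 [0.528 0.005 0.551] [0.545 0.022 0.581]
t 18.5 pos [ 0.6682 -0.0632  0.1335] ang 0.03 F [-0.6  0.6  0.4] ->  [-0.75  0.07  3.34] turn 0.0
```

View pics/s8.png

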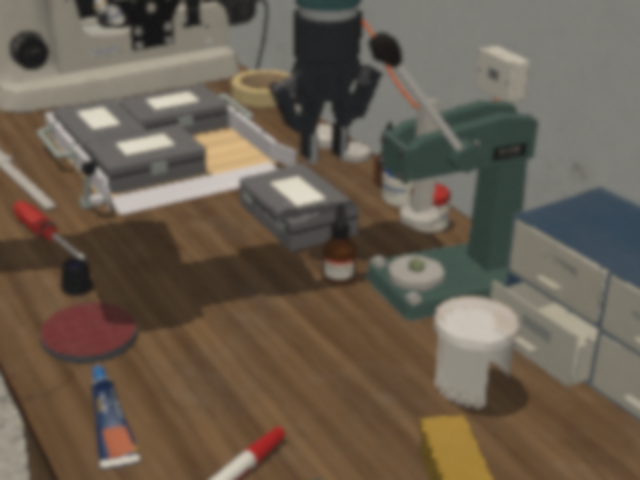

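The wrist sits well above the press, which stands clear. The dropper at (340,250) is just off the right end of box_long at (300,210), so I start the push high to clear it.

Request:
drive_tool --pt "-0.7 0.1 0 0" --pt "-0.8 0.1 0.5 0" --pt "-0.8 0.1 1.2 0" --pt "-0.8 0.1 1.9 0" --pt "-0.8 0.1 2.6 0" --pt "-0.8 0.1 3.2 0" --pt "-0.8 0.1 3.3 0" --pt "-0.8 0.1 3.3 0"

```text
clock: 19.17
position: [0.6702, -0.0841, 0.0496]
ee_rot: [-0.001, 0.707, 0.707, -0.001]
contact_force: [0.6, 0.2, -0.1]
width: 0.0302
gripper_force: 0.0
```

Request:
drive_tool --pt "0.2 0 0 0" --pt "0.4 0 0 0" --pt "0.7 0 0 0" --pt "1 0 0.1 0" --pt "1.3 0 0.2 0" --pt "1.6 0 0.3 0" --pt "1.9 0 0.4 0" --pt "2.1 0 0.4 0"

```text
clock: 19.83
position: [0.6708, -0.0298, 0.0405]
ee_rot: [-0.0, 0.707, 0.707, -0.0]
contact_force: [-0.1, -4.3, 2.3]
width: 0.0298
gripper_force: 2.0
```

```bash
python3 -c "
from h import *
p,P=boxes({})
cv2.imwrite('pics/t9.png',cv2.resize(ortho(p,eyes.camera_info('top'),.046,.45,.75,-.03,.35),None,fx=2,fy=2)[:,:,::-1])
go(.67,.147,.04,0)"
```

```text
t 19.88 pos [ 0.6707 -0.0288  0.0405] ang -0.02 F [-0.3 -1.4  1.2] ->  [ 7.03 -0.03  0.03] turn -0.0
```

View pics/t9.png

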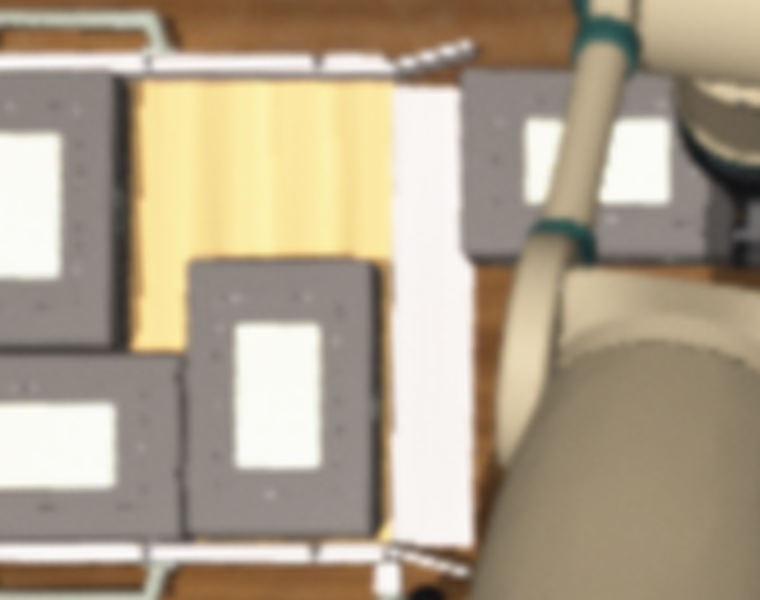

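Box_long lies square at the foot of the ramp, with its edges at y≈68 and 260 in the crop. The slot runs from about y=70 to 257, so it is aligned to within 1–2 mm. I'll push it in.

Request:
drive_tool --pt "0.3 0 0 0" --pt "0.6 0 0 0" --pt "1 0 0 0" --pt "1.4 0 0 0" --pt "1.7 0 0 0" --pt "2 0 0 0" --pt "2.3 0 0 0" --pt "2.6 0 0 0"

```text
clock: 20.55
position: [0.6703, 0.0337, 0.0405]
ee_rot: [0.0, 0.707, 0.707, -0.001]
contact_force: [-2.2, -8.4, 0.5]
width: 0.0296
gripper_force: 3.9
```

Request:
drive_tool --pt "0.2 0 0 0" --pt "0.4 0 0 0" --pt "0.6 0 0 0" --pt "0.8 0 0 0" --pt "1 0 0 0" --pt "1.2 0 0 0" --pt "1.4 0 0 0" --pt "1.6 0 0 0"

```text
clock: 21.22
position: [0.6699, 0.0734, 0.0406]
ee_rot: [-0.0, 0.707, 0.707, -0.002]
contact_force: [-1.8, -6.9, 2.2]
width: 0.03
gripper_force: 3.7
```

Request:
drive_tool --pt "0.2 0 0 0" --pt "0.5 0 0 0" --pt "0.8 0 0 0" --pt "1.1 0 0 0" --pt "1.4 0 0 0" --pt "1.7 0 0 0" --pt "2 0 0 0" --pt "2.2 0 0 0"

```text
clock: 21.88
position: [0.671, 0.1283, 0.0419]
ee_rot: [0.001, 0.707, 0.707, -0.001]
contact_force: [-1.3, -8.1, 5.9]
width: 0.03
gripper_force: 4.4
```

Request:
drive_tool --pt "0.1 0 0 0" --pt "0.2 0 0 0" --pt "0.3 0 0 0" --pt "0.4 0 0 0" --pt "0.5 0 0 0" --pt "0.6 0 0 0" --pt "0.65 0 0 0" --pt "0.7 0 0 0"

```text
clock: 22.55
position: [0.671, 0.1453, 0.0419]
ee_rot: [0.001, 0.707, 0.707, -0.001]
contact_force: [-0.9, -7.5, 6.0]
width: 0.0302
gripper_force: 4.1
```

Request:
drive_tool --pt "0.05 0 0 0" --pt "0.1 0 0 0" --pt "0.15 0 0 0" --pt "0.2 0 0 0" --pt "0.25 0 0 0" --pt "0.3 0 0 0" --pt "0.3 0 0 0" --pt "0.3 0 0 0"

```text
clock: 23.22
position: [0.6711, 0.1514, 0.0419]
ee_rot: [0.002, 0.707, 0.707, -0.002]
contact_force: [-1.2, -10.5, 7.1]
width: 0.0299
gripper_force: 5.8
```

Request:
drive_tool --pt "0.04 0 0 0" --pt "0.08 0 0 0" --pt "0.12 0 0 0" --pt "0.16 0 0 0" --pt "0.16 0 0 0" --pt "0.16 0 0 0" --pt "0.16 0 0 0" --pt "0.16 0 0 0"

```text
clock: 23.88
position: [0.6711, 0.1515, 0.042]
ee_rot: [0.004, 0.707, 0.708, -0.004]
contact_force: [-1.4, -20.5, 7.1]
width: 0.0301
gripper_force: 10.4
```

Request:
drive_tool --pt "-0.3 0 0 0" --pt "-0.8 0 0 0" --pt "-1.2 0 -1 0" --pt "-1.6 -0.5 -2 0" --pt "-2 -1.5 -3 0" --pt "-2.2 -2.8 -3 0" --pt "-2.4 -4.2 -3 0" --pt "-2.6 -5.6 -3 0"

```text
clock: 24.55
position: [0.5295, 0.094, 0.116]
ee_rot: [-0.001, 0.708, 0.707, 0.001]
contact_force: [0.0, 0.7, 0.5]
width: 0.0299
gripper_force: 0.0
```

Request:
drive_tool --pt "0 -1.3 0 0" --pt "0 -2.6 0 0" --pt "0 -3.4 0 0" --pt "0 -3.5 0 0" --pt "0 -3.5 0 0" --pt "0 -3.5 0 0" --pt "0 -3.5 0 0" --pt "0 -3.5 0 0" --grip 0

```text
clock: 25.22
position: [0.4452, 0.0935, 0.1158]
ee_rot: [0.0, 0.708, 0.707, 0.001]
contact_force: [0.7, -1.3, 0.7]
width: -0.0003
gripper_force: 0.0
```

```bash
cat >> h.py <<'E'
def labels():
    p,d=eyes.get_image('top'); o=ortho(p,eyes.camera_info('top'),.046,.45,.75,.14,.42,2000).astype(int)
    m=((o.min(2)>215)&(o.max(2)-o.min(2)<30)).astype(np.uint8); m=cv2.morphologyEx(m,cv2.MORPH_OPEN,np.ones((15,15)))
    k,l,s,c=cv2.connectedComponentsWithStats(m)
    for j in range(1,k):
        if 4000<s[j,4]<16000:
            r=cv2.minAreaRect(np.argwhere(l==j)[:,::-1].astype(np.float32)); print('label x %.4f y %.4f'%(.75-r[0][1]/2000,.42-r[0][0]/2000),np.round(r[1],0)/2,round(r[2],1))
E
python3 -c "
from h import *
labels(); go(.444,.093,.072,0)"
```

```text
label x 0.6098 y 0.1472 [191.5  12.5] 90.0
label x 0.6700 y 0.2333 [70.5 41. ] 0.0
label x 0.6472 y 0.3512 [70.5 40.5] 90.0
label x 0.5523 y 0.2115 [70.5 41. ] 90.0
label x 0.5275 y 0.3292 [41.  70.5] 90.0
t 25.27 pos [0.4449 0.0935 0.1157] ang -0.07 F [-0.9 -0.5 -0.8] ->  [-0.02 -0.04  1.75] turn -0.01
```

Request:
drive_tool --pt "0 0 0.6 0" --pt "0 0 1.2 0" --pt "0 0 1.8 0" --pt "0 0 1.8 0" --pt "0.3 0 1.8 0" --pt "0.6 0 1.8 0" --pt "0.9 0 1.8 0" --pt "1.2 0 1.8 0"

```text
clock: 25.93
position: [0.4453, 0.1233, 0.0722]
ee_rot: [0.002, 0.707, 0.707, 0.001]
contact_force: [0.5, -5.3, 4.9]
width: 0.0001
gripper_force: 2.8
```

Request:
drive_tool --pt "0.3 0 0 0" --pt "0.6 0 0 0" --pt "0.9 0 0 0" --pt "1.2 0 0 0" --pt "1.5 0 0 0" --pt "1.8 0 0 0" --pt "2 0 0.1 0" --pt "2.1 0 0.2 0"

```text
clock: 26.6
position: [0.443, 0.1769, 0.0656]
ee_rot: [-0.001, 0.707, 0.707, -0.0]
contact_force: [-0.9, -0.3, 5.7]
width: -0.0002
gripper_force: 2.1
```

```bash
python3 -c "
from h import *
go(.444,.21,.1,0)
p,d=eyes.get_image('side'); cv2.imwrite('pics/s10.png',cv2.resize(p[150:330,170:410],None,fx=3,fy=3)[:,:,::-1])"
```

```text
t 26.6 pos [0.443  0.1769 0.0656] ang -0.05 F [-0.9 -0.3  5.7] ->  [ 1.32  0.04 -1.37] turn -0.01
```

View pics/s10.png

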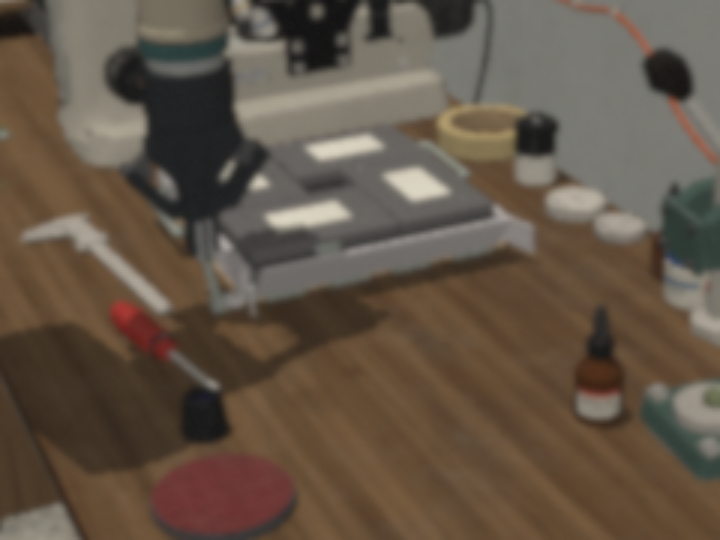

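The tailgate is partly up and the layer is flat. The fingers, at (210,250), have pushed the lever past vertical. Now I'll lift over the knob and press down.

Request:
drive_tool --pt "-0.1 0 -0.6 0" --pt "-0.1 0 -1.4 0" --pt "0.4 0 -1.6 0" --pt "1.1 0 -1.6 0" --pt "1.5 0 -1.5 0" --pt "1.5 0 -1 0" --pt "1.5 0 -0.6 0" --pt "1.5 0 -0.3 0"

```text
clock: 27.32
position: [0.4445, 0.2219, 0.0757]
ee_rot: [-0.006, 0.711, 0.703, 0.007]
contact_force: [-12.0, 35.1, 35.3]
width: -0.0002
gripper_force: 25.4
```

Request:
drive_tool --pt "0 0 0.15 0" --pt "0.05 0 0.3 0" --pt "0.1 0 0.45 0" --pt "0.15 0 0.55 0" --pt "0.2 0 0.6 0" --pt "0.25 0 0.65 0" --pt "0.3 0 0.65 0" --pt "0.3 0 0.65 0"

```text
clock: 27.98
position: [0.4444, 0.2329, 0.0604]
ee_rot: [-0.007, 0.711, 0.703, 0.01]
contact_force: [-10.2, 35.9, 21.1]
width: 0.0005
gripper_force: 20.4
```

The finger came down on the wrong side of the knob, so I'll lift off and locate the knob.

Request:
drive_tool --pt "0.1 0 -0.5 0" --pt "0.2 0 -1 0" --pt "0.2 0 -2 0" --pt "0.2 0 -3 0" --pt "0.2 -1 -3 0" --pt "0.2 -2.4 -3 0" --pt "0.2 -3.8 -3 0" --pt "0.2 -5 -3 0"

```text
clock: 28.65
position: [0.3155, 0.2257, 0.1311]
ee_rot: [-0.001, 0.708, 0.706, -0.001]
contact_force: [-0.7, 1.1, 0.3]
width: -0.0002
gripper_force: 0.0
```

```bash
python3 -c "
from h import *
p,d=eyes.get_image('top'); i=eyes.camera_info('top'); P=cloud(d,i)
m=(P[...,0]>.433)&(P[...,0]<.462)&(P[...,1]>.10)&(P[...,1]<.26)&(P[...,2]>.012)&(P[...,2]<.1)
q=np.hstack([P[m],p[m]]); q=q[q[:,1].argsort()]
np.set_printoptions(suppress=True); print(q.round(3)[::max(1,len(q)//50)])
m=(P[...,0]>.50)&(P[...,0]<.70)&(P[...,1]>.10)&(P[...,1]<.165)&(P[...,2]>.0)
for y in np.arange(.10,.165,.005):
  w=P[m&(abs(P[...,1]-y)<.0025)]; print(round(y,3),len(w),np.median(w[:,2]).round(3) if len(w) else '')
labels(); go(.4445,.2,.1,0)
p,d=eyes.get_image('side');i=eyes.camera_info('side');P=cloud(d,i)
m=(P[...,0]>.435)&(P[...,0]<.462)&(P[...,1]>.10)&(P[...,1]<.26)&(P[...,2]>.012)&(P[...,2]<.085)&(p.max(2)<70)
q=P[m]; print(len(q),np.median(q,0),q.min(0),q.max(0)) if len(q) else 0
"
```

```text
[[  0.453   0.152   0.015 107.     93.     75.   ]
 [  0.448   0.154   0.016 121.    121.    109.   ]
 [  0.453   0.155   0.012 132.    126.    112.   ]
 [  0.445   0.157   0.013 131.    132.    119.   ]
 [  0.45    0.157   0.013 137.    138.    125.   ]
 [  0.46    0.158   0.015 251.    249.    247.   ]
 [  0.45    0.159   0.02  144.    146.    132.   ]
 [  0.453   0.16    0.013 182.    181.    170.   ]
 [  0.46    0.16    0.014 253.    252.    252.   ]
 [  0.442   0.162   0.014 123.    119.    105.   ]
 [  0.46    0.163   0.015 253.    252.    251.   ]
 [  0.447   0.164   0.017 134.    136.    124.   ]
 [  0.46    0.165   0.017 250.    246.    243.   ]
 [  0.452   0.165   0.012 180.    172.    155.   ]
 [  0.455   0.168   0.013 204.    179.    157.   ]
 [  0.45    0.17    0.015 152.    152.    137.   ]
 [  0.45    0.171   0.022 165.    165.    148.   ]
 [  0.445   0.172   0.016 132.    130.    115.   ]
 [  0.447   0.174   0.021 180.    182.    166.   ]
 [  0.445   0.176   0.021 160.    159.    142.   ]
 [  0.45    0.177   0.015 170.    170.    154.   ]
 [  0.45    0.179   0.02  172
[... 2322 characters left out ...]
.453   0.223   0.042  76.     54.     35.   ]
 [  0.451   0.225   0.045 102.     70.     42.   ]
 [  0.446   0.225   0.042  88.     61.     38.   ]]
0.1 44 0.003
0.105 93 0.002
0.11 89 0.002
0.115 93 0.002
0.12 89 0.002
0.125 95 0.002
0.13 74 0.002
0.135 91 0.002
0.14 91 0.002
0.145 179 0.047
0.15 141 0.006
0.155 72 0.026
0.16 108 0.008
label x 0.6700 y 0.2335 [71. 41.] -0.0
label x 0.6470 y 0.3510 [71. 41.] 90.0
label x 0.5525 y 0.2115 [41. 71.] 0.0
label x 0.5275 y 0.3292 [41.  70.5] 90.0
t 28.75 pos [0.3118 0.2248 0.1306] ang 0.04 F [ 0.1  0.8 -0. ] ->  [-0.99  5.32  1.18] turn 0.01
32 [0.44275275 0.2083934  0.04279746] [0.43739613 0.20366021 0.03382327] [0.45242773 0.21663055 0.04933118]
```

Request:
drive_tool --pt "-0.1 1.2 0 0" --pt "-0.3 2.4 0 0" --pt "-0.3 3.6 0 0" --pt "-0.3 4.8 0 0" --pt "-0.3 5.4 0 0" --pt "-0.3 5.4 0.6 0" --pt "-0.3 5.4 1.4 0" --pt "-0.3 5.4 2 0"

```text
clock: 29.47
position: [0.4552, 0.2184, 0.0804]
ee_rot: [-0.0, 0.708, 0.706, 0.0]
contact_force: [-0.8, -0.4, -0.5]
width: 0.0
gripper_force: 0.0
```

Request:
drive_tool --pt "0 0 0.1 0" --pt "0 0 0.2 0" --pt "0 0 0.3 0" --pt "0 0 0.4 0" --pt "0 0 0.5 0" --pt "0 0 0.6 0" --pt "0.05 0 0.7 0" --pt "0.05 0 0.8 0"

```text
clock: 30.13
position: [0.455, 0.2211, 0.0633]
ee_rot: [0.0, 0.708, 0.706, 0.002]
contact_force: [0.6, 3.4, 4.7]
width: -0.0001
gripper_force: 2.3
```

Request:
drive_tool --pt "0 -0.1 0 0" --pt "0 -0.2 0.05 0" --pt "0 -0.2 0.1 0" --pt "0 -0.2 0.15 0" --pt "0 -0.2 0.2 0" --pt "0 -0.2 0.25 0" --pt "0 -0.2 0.3 0" --pt "0 -0.2 0.35 0"

```text
clock: 30.8
position: [0.4485, 0.2197, 0.0538]
ee_rot: [-0.0, 0.708, 0.707, -0.0]
contact_force: [-3.0, 1.9, 19.8]
width: 0.0001
gripper_force: 10.2
```

Request:
drive_tool --pt "0 0 0.03 0" --pt "0 0 0.06 0" --pt "0 0 0.09 0" --pt "0 0 0.12 0" --pt "0 0 0.14 0" --pt "0 0 0.16 0" --pt "0 0 0.18 0" --pt "0 0 0.2 0"

```text
clock: 31.47
position: [0.4486, 0.2198, 0.053]
ee_rot: [0.0, 0.707, 0.707, 0.001]
contact_force: [-9.2, -1.3, 48.6]
width: 0.0
gripper_force: 24.5
```

Request:
drive_tool --pt "0 0 -0.4 0" --pt "0 0 -1 0" --pt "0 0 -2 0" --pt "0 -1 -3 0" --pt "0 -2.4 -4 0" --pt "0 -3.8 -4 0" --pt "0 -5 -4 0" --pt "0 -5 -4 0"

```text
clock: 32.13
position: [0.315, 0.217, 0.1469]
ee_rot: [-0.002, 0.707, 0.707, -0.005]
contact_force: [-0.7, -0.6, 0.1]
width: 0.0
gripper_force: 0.0
```

```bash
python3 -c "
from h import *
p,d=eyes.get_image('top'); i=eyes.camera_info('top'); P=cloud(d,i)
m=(P[...,0]>.433)&(P[...,0]<.462)&(P[...,1]>.19)&(P[...,1]<.25)&(P[...,2]>.012)&(P[...,2]<.1)&(p.max(2)<50)
print('knob',P[m].mean(0),P[m].max(0),m.sum())
cv2.imwrite('pics/f.png',cv2.resize(p[180:310,120:280],None,fx=4,fy=4)[:,:,::-1])
labels(); s=get_state(); print(s['position'],s['contact_force'],s['clock'])"
```

```text
knob [0.44829718 0.22155733 0.03116373] [0.45634469 0.22724892 0.03710497] 30
label x 0.6700 y 0.2332 [41.  70.5] 90.0
label x 0.6470 y 0.3510 [71. 41.] 90.0
label x 0.5525 y 0.2115 [41. 71.] 0.0
label x 0.5275 y 0.3293 [70.5 41. ] 0.0
[0.32157895 0.21870773 0.14765523] [ 1.34795801  0.44616995 -1.00306474] 32.2333
```

View pics/f.png

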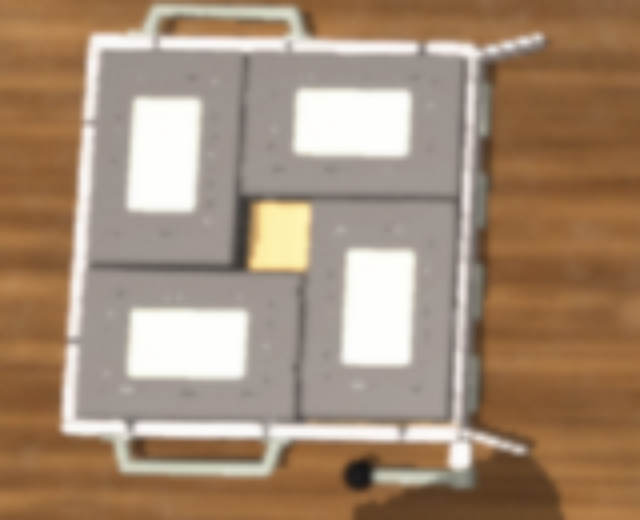

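The last picture shows the complete pinwheel around the square well at (280,235). The tailgate is upright at x≈465, the lever lies down with its knob at (358,474), and the arm is clear.

```bash
python3 -c "
from rig import order
print(order.sign_off())"
```

```text
the job is handed in; nothing more can be done
None
```

I handed the job in at about 32 s: all four boxes measured home in the pinwheel and the tailgate lever was pressed down to its stop, but no verdict came back, I viewed 12 pictures against the limit of 10, and the fingers at one point wedged against the lever knob at about 50 N before I backed off.

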